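Draw the safety bolt of the biscuit case

ROBOT

A 7-joint arm with a two-finger parallel gripper is mounted at the origin on the work surface. World frame = base frame: x ahead of the robot, y to its left, z up, the work surface at z = 0. Lengths are in m, angles in rad, forces in N, time in s.
With the tool pointing down it reaches from about 0.425 to 0.825 m from the base axis. Payload 3.6 kg.
Tool frame: the origin (TCP) lies midway between the tips of the shut fingers; the grasp point (between the pads) lies 19 mm behind it; z points along the fingers, y is the line along which they close (so a half turn about z gives the same grasp; the last joint's range is limited). The gripper opens to 93 mm and grips with 3 to 60 N. Pads are 15 mm wide; open, the fingers measure 128 mm over their backs; the gripper's body (75 mm by 188 mm) begins 65 mm behind the grasp point.
Start: joints at [1.204, 0.615, -0.013, 1.423, 0.008, 1.103, -0.04], TCP at [0.217, -0.613, 0.219] pointing down, gripper open.
Joint ranges: [-3.12, 3.12], [-0.3, 2.06], [-1.34, 1.32], [0.26, 2.42], [-1.36, 4.5], [0.01, 1.98], [-2.84, 2.84]. Speed limits (rad/s): [2.79, 2.79, 3.14, 3.14, 3.14, 3.14, 3.14].

INTERFACE

Orientations are given as a unit quaternion [x, y, z, w].
In Python, from plant import robot gives the robot as it stands.
- The arm moves only by the tool jog_arm, never from a script. Its argument "moves" is one flat list of numbers, 5 for each row, row after row: the closure in counts, from 0 (fully open) to 255 (shut), then the shift along the tool's x, y, z in cm, then the turn about the tool's z in degrees. In form: [grip, tx, ty, tz, yaw, grip, tx, ty, tz, yaw, ...]. A call has 1 to 8 rows; each row is the pose to reach, as a shift and turn from the pose commanded when the call began, along the tool's axes at that moment; what a row does not reach only later rows make up. A row lasts 1/8 s, in which the tool goes at most 62.5 mm and 10.7 degrees, less where a joint would pass 70% of its speed; a pose out of reach is approached as far as the arm can. A call with a gripper value outside its range is refused whole. The fingers move at their own pace and stop on an object; "newtons" is the grip in N (left out, the last holds). Time passes only in rows, so rows that repeat a pose let the fingers close. It gives the time, the measured TCP pose, the force, the opening and the grip force at its end, in the units of the state.
- robot.sense(): the state, without advancing time (a new reading comes with each control period).
- robot.capture(name): name is "scene" or "top"; returns (picture, depth): 480x640x3 uint8, red, green, blue; 480x640 float32, m along the optical axis (not along the pixel's ray), 0 where there is no reading.
- robot.get_calibration(name): a dict with "fx", "fy", "cx", "cy" (pixels), "k1" (the pictures are not rectified: a ray, as slopes to the right and down, at radius r is drawn at 1 + k1 r^2 times it, then the intrinsics apply), "camera_from_world" (4x4, takes a point from world to camera coordinates). Camera axes: x right, y up, looking along -z (the intrinsics and any distortion apply to the point x, -y, -z); pixel columns grow to the right and rows downward; lengths in m; the calibration is good to about 2 mm. A picture is of the moment at which its call begins. get_calibration takes no time and is no camera call.
- robot.sign_off(): hands the job in; it is judged then, once.
The state is a dict: "t": time; "joint_positions": joint angles; "joint_vel": joint speeds; "joint_torque": joint torques, N m; "eef_pos": TCP position; "tcp_rot": TCP orientation; "wrist_force": force on the tool from outside, world axes, zero at the start; "torque": the same for the moment, N m; "width": finger opening in m; "gripper_force": force on a finger pad.
Only numpy, scipy, OpenCV 4.12 (cv2) and the standard library are available. Lean on these libraries where they do the work, as an engineer would, in place of code of your own. Each camera call takes 0.05 s, during which the arm holds its last target. There are 200 camera calls.

TASK

Unlock the biscuit case on the sales counter: press the thumb plate of the bolt's spring safety catch fully down with one fingertip and, keeping it held down all the while, push the bolt's knob with the other fingertip, away from the glass lid, until the bolt is drawn all the way back. Then let go, so that the catch springs up and locks the bolt open. Do not grip or lift anything: the lid stays shut and the jars, tins and other things around stay where they are.

Things in the scene. Friction and masses are not known exactly. Their poses are not given: they have to be found in the camera images.
- case: biscuit case fixed on the counter: dark wooden box with glass sides, 320 mm (its x) by 430 mm (its y) by 150 mm high; origin at the centre of its underside, z up, turned up to 0.4 rad either way. Level top: a hinged glass lid in a wooden frame covers y from -191 to +38 mm; a fixed wooden board from +40 to +215 mm carries the bolt, which slides along the case's y.
- bolt_knob: upright steel knob by which the bolt is pushed: stub 12 mm thick under a round head 18 mm across and 10 mm high. Origin at the head's centre, 41 mm above the case's top; the flat bolt bar below it is 13 mm high. Axes as the case's: +y draws the bolt out of the lid. Home, it stands at x -30, y 114 mm in the case's frame. Saddle guides and pivot ears near it are at most 21 mm high.
- thumb_plate: steel thumb plate of the rocker safety catch, 26 mm (across the bolt) by 66 mm (along it) by 2.5 mm, ribbed, beside the bolt on its -x side; it does not travel with the bolt. Origin at the centre of its upper face: when up, 30 mm above the case's top, 48 mm to -x and 5 mm to -y of the knob's home. Its outer edge leans 0.125 rad up; pressed, it rocks to lean as much down, its centre 6.5 mm lower.
- catch (a joint): safety catch, rad: 0 up (its pawl stands in a notch of the bolt bar; the bolt is blocked), 0.25 fully down on a firm stop; the bolt is free above about 0.17. Its pivot, parallel to the bolt, is 22 mm to -x of it. The spring takes about 3 N at the plate's middle to start, 6 N fully down; let go, the catch springs up. The pawl, 48 mm from the home knob towards the lid, is up to 28 mm high.
- bolt (a joint): travel of the bolt, m: 0 home in the lid's keep (locked), 0.030 fully drawn, against a firm stop, where a second notch comes under the pawl (each notch is 2 mm wider than the pawl on either side). It slides stiffly, with about 2 N, and stays where it is left.
- lid (a joint): angle of the glass lid, rad: 0 shut, grows as it opens upwards; it is not to be opened.
- honey_jar: small amber honey jar, 56 mm across, 62 mm high, standing on the case's board on the +x side of the bolt; origin at the centre of its underside
- sweet_tin: small round green tin, 64 mm across, 46 mm high, standing on the case's board on the +x side of the bolt; origin at the centre of its underside
- palette_knife: small palette knife, 150 mm long, 10 mm high, lying on the case's board along its -x edge; origin under its middle
- tall_jar: large amber honey jar, 80 mm across, 125 mm high, on the counter left of the case; origin at the centre of its underside
- biscuit_tin: white round tin, 114 mm across, 78 mm high, on the counter left of the case; origin at the centre of its underside
- gift_box: red gift box, 135 by 105 by 70 mm, on the counter left of the case; origin at the centre of its underside
- mug: white mug, 80 mm across, 90 mm high, on the counter right of the case; origin at the centre of its underside

How it is judged:
On the way, in this order (a step that is already met when the one before it is completed fails the run):
1. a fingertip holds the thumb plate down while the bolt is still home (value of joint catch above 0.17 rad and value of joint bolt below 0.005 m and contact force between the fingers and thumb_plate above 0.5 N), for 0.1 s.
2. the bolt is pushed all the way back with the thumb plate still held down by a fingertip (value of joint bolt above 0.0275 m and value of joint catch above 0.17 rad and contact force between the fingers and thumb_plate above 0.5 N), for 0.05 s.
At the end, for the whole second after the job is handed in: the bolt is drawn at least 27.5 of its 30 mm, the safety catch has sprung up behind it (under 0.05 rad), and the lid is shut (under 0.03 rad) (value of joint bolt above 0.0275 m and value of joint catch below 0.05 rad and value of joint lid below 0.03 rad); the robot touches nothing.
It fails at once if the lid is lifted (over 0.06 rad) (value of joint lid above 0.06 rad).
It fails at once if the bolt is on its way (4 to 26 mm) and the thumb plate is not kept down (catch under 0.16 rad) (value of joint bolt between 0.004 and 0.026 m and value of joint catch below 0.16 rad).
It fails at once if a thing standing around is moved by more than 25 mm, lifted or carried (distance of any of honey_jar, sweet_tin, palette_knife, tall_jar, biscuit_tin, gift_box, mug from where it was at the start of the episode above 0.025 m).
It also fails if it takes over 48 s, if anything falls off the work surface, if the arm or the gripper's body presses on something with over 40 N, if the wrist force passes 120 N, or if a joint passes its speed limit or range.

## Working session

There is one attempt and no reset: what is moved stays moved. The work goes in short steps, Python scripts to look and compute and a tool call to move; the robot and the scene stay as the last step left them, time stands still between calls to the robot, and variables do not carry over. Pictures are saved under pics/ and viewed, at most 10 in all, crops included, and the job is handed in when it is done.

Besides the shell and the picture viewer there is one more tool, called after ">>>" as name(argument=value, ...) on one line, values as JSON. jog_arm: Moves the arm, as the interface text tells. Its arguments: {"type":"object","properties":{"moves":{"type":"array","items":{"type":"number"}},"newtons":{"type":"number"}},"required":["moves"]}

```bash
mkdir -p pics; ls
cat > h.py <<'E'
import numpy as np, cv2
from plant import robot
def pts(name):
    img,d=robot.capture(name); c=robot.get_calibration(name)
    K=np.array([[c['fx'],0,c['cx']],[0,c['fy'],c['cy']],[0,0,1]])
    v,u=np.mgrid[0:480,0:640].astype(np.float64)
    uv=np.stack([u,v],-1).reshape(-1,1,2)
    n=cv2.undistortPoints(uv,K,np.array([c['k1'],0,0,0.])).reshape(480,640,2)
    T=np.linalg.inv(np.array(c['camera_from_world']))
    P=np.stack([n[...,0]*d,-n[...,1]*d,-d],-1)
    W=P@T[:3,:3].T+T[:3,3]; W[d==0]=np.nan
    return img,d,W,n,T
E
python3 - <<'E'
from h import *
print(robot.sense())
for n in("scene","top"):
    img,d,W,nn,T=pts(n); cv2.imwrite(f"pics/{n}.png",img[...,::-1]); np.savez(f"{n}.npz",img=img,W=W,n=nn,T=T); print(n,T.round(3).tolist())
E
```

```text
pics
{'t': 0.0, 'joint_positions': array([ 1.20448262,  0.61590294, -0.0126188 ,  1.42484781,  0.00808187,
        1.10336159, -0.04037417]), 'joint_vel': array([ 6.59305638e-04, -1.23901759e-03,  1.95799042e-03,  5.74078115e-04,
        1.36264082e-03, -2.26741015e-03, -2.43371368e-05]), 'joint_torque': array([ 3.43959882e-04, -4.58938265e+01,  2.08778610e-01, -1.65745407e+01,
       -6.11422956e-02,  2.04701110e-02,  2.34619456e-04]), 'eef_pos': array([ 0.21641488, -0.61210933,  0.21750862]), 'tcp_rot': array([ 9.85592516e-01,  1.69132690e-01, -2.16711538e-04, -1.21587471e-03]), 'wrist_force': array([-0.58944007,  0.79450256, -0.75682569]), 'torque': array([-0.02792644, -0.01049124, -0.01136018]), 'gripper_force': 0.0, 'width': 0.0930426895710586}
scene [[-0.829, -0.42, 0.37, 1.049], [0.559, -0.633, 0.535, 0.692], [0.01, 0.65, 0.76, 1.224], [0.0, 0.0, 0.0, 1.0]]
top [[0.009, 0.993, -0.117, 0.331], [-1.0, 0.007, -0.013, -0.08], [-0.012, 0.117, 0.993, 1.84], [0.0, 0.0, 0.0, 1.0]]
```

View pics/scene.png

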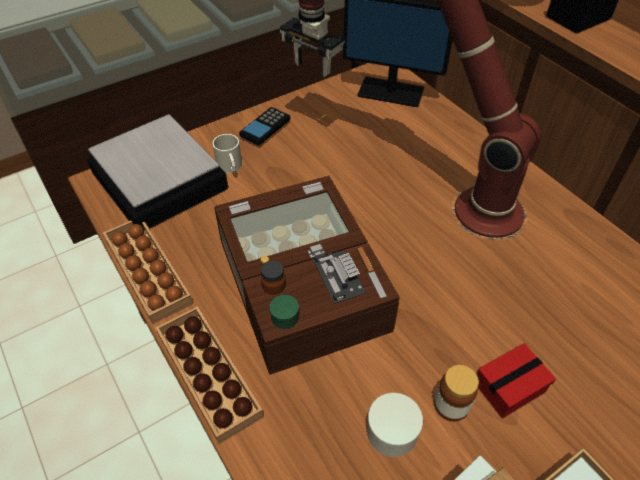

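View pics/top.png

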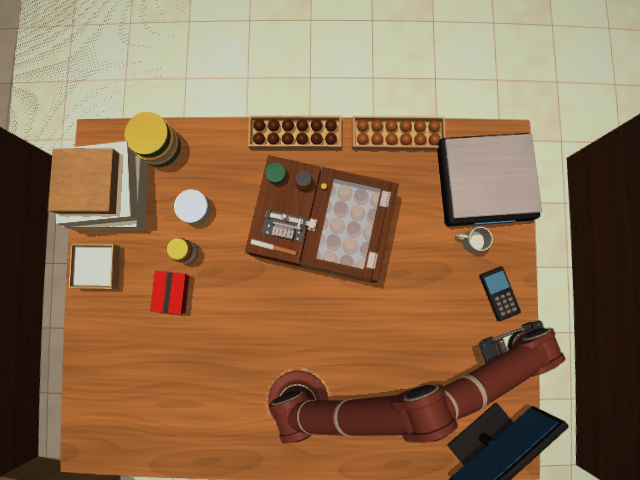

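The top view shows the case at about (322,218). Its bolt hardware is near (285,226), with the knife on the robot side, so the case's +y axis points to image left and slightly up. Next I'll measure the case and bolt from the point clouds.

```bash
cat > m.py <<'E'
import numpy as np, cv2
W={n:np.load(n+".npz")["W"] for n in("top","scene")}
c=None
for n in("top","scene"):
    w=W[n]; x,y,z=w[...,0],w[...,1],w[...,2]
    m=(abs(z-.15)<.008)&(x>.3)&(x<.95)&(y<.35)&(y>-.35)
    k,l,s,_=cv2.connectedComponentsWithStats(cv2.morphologyEx(m.astype(np.uint8),cv2.MORPH_CLOSE,np.ones((3,3))))
    i=1+np.argmax(s[1:,4]); mm=m&(l==i)
    r=cv2.minAreaRect(w[mm][:,:2].astype(np.float32)); print(n,r,"z",np.median(z[mm]),s[i])
    if c is None:
        c=np.array(r[0]); a=np.deg2rad(r[2]); a=(a+np.pi/4)%(np.pi/2)-np.pi/4
    else: pass
    R=np.array([[np.cos(a),-np.sin(a)],[np.sin(a),np.cos(a)]])
    q=(w[...,:2]-c)@R; print("yaw",a)
    h=(z-.15)*1e3; Q=q*1e3
    near=(abs(Q[...,0]+45)<70)&(abs(Q[...,1]-110)<90)
    for lo,hi,t in((34,60,"head"),(23,34,"plate+")):
        s_=near&(h>lo)&(h<hi); P=np.c_[Q[s_],h[s_]]
        print(n,t,len(P)); print(P[np.argsort(P[:,0])][::max(1,len(P)//25)].round(0).astype(int).tolist())
E
python3 m.py
python3 - <<'E'
import cv2
a=cv2.imread('pics/top.png')[150:290,235:405]; b=cv2.imread('pics/scene.png')[240:310,300:400]
cv2.imwrite('pics/cr.png',cv2.hconcat([cv2.resize(a,(400,330),interpolation=2),cv2.resize(b,(400,330),interpolation=2)]))
E
```

```text
top ((0.5974189639091492, -0.07796233892440796), (0.43159839510917664, 0.32179778814315796), 77.83845520019531) z 0.14981608526842316 [  245   156   154   126 12308]
yaw -0.21225899888538624
top head 75
[[-92, 97, 36], [-91, 94, 37], [-90, 120, 37], [-89, 114, 34], [-88, 123, 36], [-87, 88, 42], [-85, 127, 35], [-83, 115, 35], [-81, 122, 35], [-80, 87, 36], [-78, 135, 35], [-77, 100, 38], [-75, 104, 42], [-72, 98, 35], [-71, 108, 35], [-68, 119, 36], [-61, 101, 37], [-37, 113, 35], [-36, 119, 41], [-34, 107, 43], [-33, 110, 49], [-31, 117, 48], [-29, 108, 50], [-27, 121, 40], [-24, 115, 52]]
top plate+ 203
[[-91, 126, 33], [-89, 89, 30], [-87, 92, 33], [-85, 86, 29], [-84, 121, 33], [-82, 87, 33], [-81, 81, 31], [-79, 117, 26], [-78, 94, 33], [-76, 130, 29], [-74, 79, 30], [-73, 102, 32], [-71, 125, 29], [-69, 135, 23], [-68, 113, 29], [-67, 132, 32], [-65, 110, 29], [-64, 91, 27], [-62, 98, 29], [-60, 92, 24], [-58, 55, 25], [-56, 103, 23], [-52, 113, 26], [-44, 167, 23], [-37, 162, 23], [-29, 67, 27]]
scene ((0.595635712146759, -0.07668942213058472), (0.4368533492088318, 0.32165980
[... 259 characters left out ...]
 43], [-38, 109, 44], [-37, 119, 48], [-35, 117, 47], [-34, 120, 48], [-33, 123, 44], [-32, 118, 50], [-31, 109, 46], [-31, 116, 44], [-31, 122, 37], [-29, 113, 46], [-28, 122, 42], [-27, 114, 47], [-26, 121, 49], [-26, 123, 44], [-25, 113, 44], [-24, 115, 42]]
scene plate+ 367
[[-93, 122, 29], [-91, 85, 32], [-89, 89, 30], [-88, 82, 29], [-86, 136, 32], [-84, 140, 33], [-83, 86, 29], [-81, 142, 33], [-80, 87, 32], [-78, 138, 27], [-77, 84, 29], [-75, 111, 29], [-74, 125, 31], [-72, 140, 32], [-71, 143, 31], [-70, 100, 29], [-68, 126, 28], [-67, 82, 32], [-66, 91, 28], [-64, 101, 25], [-63, 134, 25], [-62, 113, 26], [-59, 125, 24], [-56, 61, 24], [-49, 72, 25], [-31, 121, 24], [-24, 65, 24]]
```

View pics/cr.png

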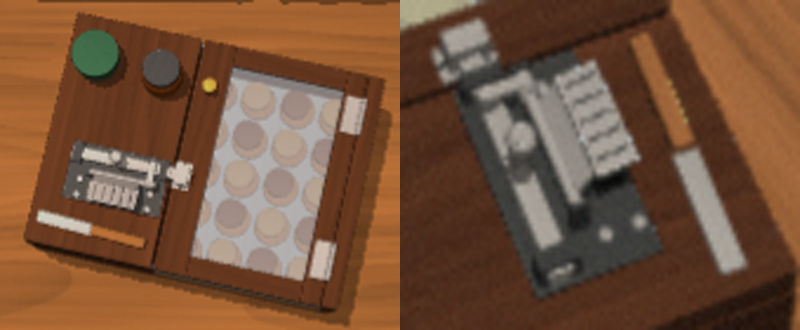

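The knob measures at case (-30, 115) mm and the plate at x -91 to -64. Both agree with the description. The case origin is at about (0.597, -0.0775) with yaw -0.212. I'll lift first, then approach.

>>> jog_arm(moves=[173,0,0,-6,0,173,0,0,-12,0,173,4.5,-4,-12,-9,173,9,-8,-12,-18,173,13.5,-12,-12,-27,173,18,-16,-12,-36,173,22.5,-20.3,-12,-45,173,27,-24.4,-12,-50])

```text
t: 1.1
eef_pos: [0.3902, -0.2907, 0.3384]
tcp_rot: [0.821, 0.571, -0.0, -0.0]
wrist_force: [0.3, 0.1, 0.1]
width: 0.0299
gripper_force: 0.0
```

```bash
cat > g.py <<'E'
import sys,numpy as np
from plant import robot
from scipy.spatial.transform import Rotation as Ro
c=np.array([.5968,-.0775]);a=-.2124
s=robot.sense();p=s['eef_pos'];R=Ro.from_quat(s['tcp_rot']).as_matrix()
r=np.array([[np.cos(a),-np.sin(a)],[np.sin(a),np.cos(a)]])
print('t',s['t'],'case xy mm',((p[:2]-c)@r*1e3).round(1),'h',round((p[2]-.15)*1e3,1),'w',s['width'],'F',s['wrist_force'].round(2),'Fcase',(s['wrist_force'][:2]@r).round(2))
print(R.round(3).tolist())
tx,ty,h=map(float,sys.argv[1:4])
g=np.r_[c+r@np.array([tx,ty])/1e3,.15+h/1e3]
yaw=np.degrees(np.arctan2(R[1,0],R[0,0]))
print('move cm',(R.T@(g-p)*100).round(2),'tool turn deg',-(np.degrees(a)+90-yaw))
E
python3 g.py -56 92 120
```

```text
t 1.1 case xy mm [-157. -252.] h 188.4 w 0.029927296411640922 F [0.31 0.07 0.08] Fcase [0.29 0.13]
[[0.348, 0.938, -0.0], [0.938, -0.348, 0.0], [0.0, -0.0, -1.0]]
move cm [35.48  5.11  6.85] tool turn deg -8.176368081866528
```

>>> jog_arm(moves=[173,5.5,0.8,0,-4,173,11,1.6,0,-8.2,173,16.5,2.4,0,-8.2,173,22,3.2,0,-8.2,173,27.5,4,0,-8.2,173,32,4.7,0,-8.2,173,34.5,5,2,-8.2,173,34.5,5,4,-8.2])

```text
t: 2.1
eef_pos: [0.5579, 0.016, 0.2976]
tcp_rot: [0.777, 0.629, 0.0, -0.001]
wrist_force: [-0.6, -0.6, 0.4]
width: 0.0298
gripper_force: 0.0
```

```bash
python3 g.py -56 92 50
```

```text
t 2.1 case xy mm [-57.7  83.2] h 147.6 w 0.029831225296761747 F [-0.64 -0.59  0.4 ] Fcase [-0.5  -0.71]
[[0.209, 0.978, -0.001], [0.978, -0.209, 0.002], [0.002, -0.001, -1.0]]
move cm [0.87 0.18 9.76] tool turn deg 0.12592936558024803
```

>>> jog_arm(moves=[173,0.8,0.2,3,0,173,0.8,0.2,6,0,173,0.8,0.2,8.5,0,173,0.8,0.2,9.2,0,173,0.8,0.2,9.2,0])

```text
t: 2.72
eef_pos: [0.5613, 0.0202, 0.2067]
tcp_rot: [0.779, 0.627, -0.0, -0.0]
wrist_force: [0.1, 0.2, -0.3]
width: 0.0301
gripper_force: 0.0
```

```bash
python3 g.py -56 92 40
python3 - <<'E'
from h import *
img,d,W,n,T=pts("scene")
x=cv2.resize(img[200:320,270:430],(800,600),interpolation=2); cv2.imwrite("pics/s2.png",x[...,::-1])
E
```

```text
t 2.725 case xy mm [-55.3  88. ] h 56.7 w 0.030092477553764513 F [ 0.08  0.18 -0.34] Fcase [0.04 0.2 ]
[[0.214, 0.977, -0.0], [0.977, -0.214, 0.0], [0.0, -0.0, -1.0]]
move cm [ 0.4  -0.08  1.67] tool turn deg -0.1638587787680308
```

View pics/s2.png

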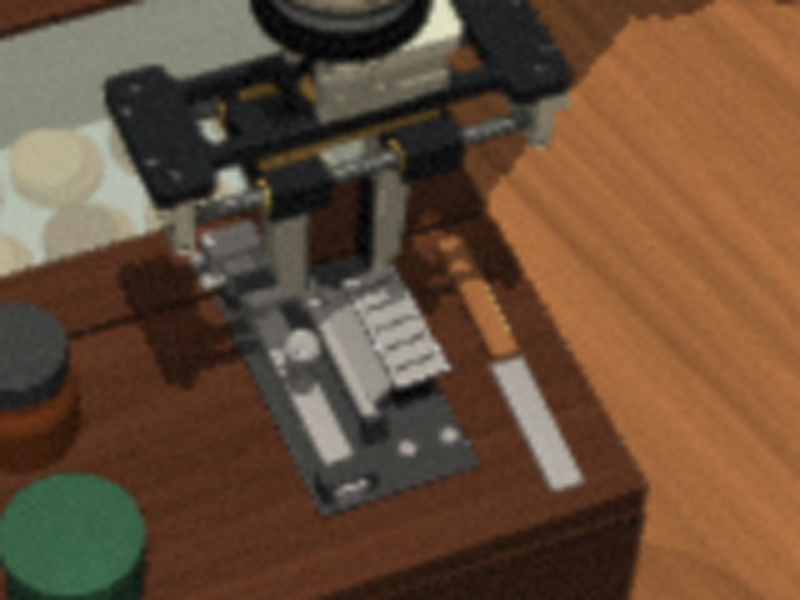

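The image shows finger B (290,285) behind the knob (302,345) and finger A (385,265) over the lid end of the plate. That is the alignment I wanted, so I'll lower in small steps.

>>> jog_arm(moves=[173,0.3,-0.1,1,0,173,0.3,-0.1,2,0,173,0.3,-0.1,2.4,0,173,0.3,-0.1,2.4,0])

```text
t: 3.28
eef_pos: [0.5608, 0.0232, 0.1822]
tcp_rot: [0.779, 0.627, -0.0, -0.0]
wrist_force: [-0.4, -0.4, 0.8]
width: 0.0298
gripper_force: 0.0
```

```bash
python3 g.py -56 92 26
```

```text
t 3.275 case xy mm [-56.4  90.9] h 32.2 w 0.029792688876515303 F [-0.43 -0.41  0.77] Fcase [-0.33 -0.49]
[[0.214, 0.977, -0.001], [0.977, -0.214, -0.0], [-0.0, -0.001, -1.0]]
move cm [0.11 0.04 0.62] tool turn deg -0.161506744090417
```

>>> jog_arm(moves=[173,0,0,0.2,0,173,0,0,0.4,0,173,0,0,0.5,0,173,0,0,0.5,0])

```text
t: 3.78
eef_pos: [0.5604, 0.0235, 0.1781]
tcp_rot: [0.779, 0.627, -0.0, -0.0]
wrist_force: [-2.1, -0.1, 5.0]
width: 0.03
gripper_force: 2.5
```

```bash
python3 g.py -56 92 25
```

```text
t 3.775 case xy mm [-56.9  91.1] h 28.1 w 0.029956576858991675 F [-2.08 -0.08  5.01] Fcase [-2.02 -0.51]
[[0.213, 0.977, -0.001], [0.977, -0.213, -0.0], [-0.0, -0.001, -1.0]]
move cm [0.09 0.09 0.31] tool turn deg -0.14790140495550474
```

>>> jog_arm(moves=[173,0,0,0.15,0,173,0,0,0.3,0,173,0,0,0.3,0])

```text
t: 4.15
eef_pos: [0.5591, 0.0238, 0.1751]
tcp_rot: [0.779, 0.627, -0.002, -0.001]
wrist_force: [-4.3, -0.3, 8.2]
width: 0.0299
gripper_force: 4.0
```

```bash
python3 g.py -56 92 24
```

```text
t 4.15 case xy mm [-58.2  91.1] h 25.1 w 0.02993307714670167 F [-4.27 -0.28  8.24] Fcase [-4.11 -1.18]
[[0.213, 0.977, -0.004], [0.977, -0.213, -0.0], [-0.001, -0.004, -1.0]]
move cm [0.09 0.22 0.11] tool turn deg -0.1339122820522931
```

>>> jog_arm(moves=[173,0,0.05,0.1,0,173,0,0.1,0.15,0,173,0,0.1,0.15,0])

```text
t: 4.53
eef_pos: [0.5589, 0.0239, 0.1738]
tcp_rot: [0.779, 0.627, -0.003, -0.002]
wrist_force: [-6.0, 1.0, 11.2]
width: 0.0303
gripper_force: 5.7
```

```bash
python3 g.py -56 92 24;  python3 - <<'E'
from h import *
img,d,W,n,T=pts("scene")
x=cv2.resize(img[230:310,300:400],(750,600),interpolation=2); cv2.imwrite("pics/s3.png",x[...,::-1])
E
```

```text
t 4.525 case xy mm [-58.5  91.1] h 23.8 w 0.030276319126513105 F [-5.98  1.01 11.15] Fcase [-6.06 -0.27]
[[0.213, 0.977, -0.006], [0.977, -0.213, -0.0], [-0.002, -0.006, -1.0]]
move cm [ 0.09  0.25 -0.02] tool turn deg -0.1179938866088861
```

View pics/s3.png

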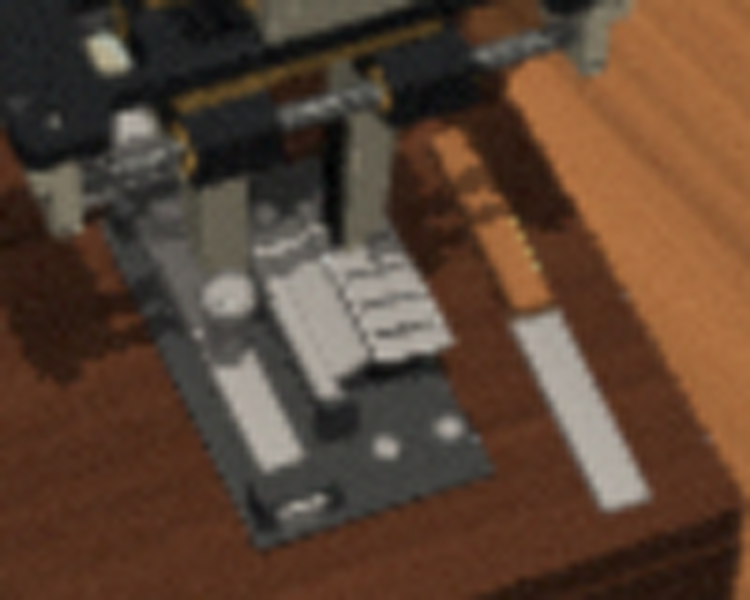

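The finger is on the plate, which looks tilted down around (390,300), and finger B (225,230) sits just behind the knob (230,295). I'll check the tilt from depth.

```bash
cat > tilt.py <<'E'
from h import *
c=np.array([.5968,-.0775]);a=-.2124
r=np.array([[np.cos(a),-np.sin(a)],[np.sin(a),np.cos(a)]])
def fit(W,lo,hi):
    Q=(W[...,:2]-c)@r*1e3;h=(W[...,2]-.15)*1e3
    s=(Q[...,0]>-90)&(Q[...,0]<-66)&(Q[...,1]>lo)&(Q[...,1]<hi)&(h>12)&(h<42)
    p=np.polyfit(Q[s][:,0]+78,h[s],1); k=(Q[...,0]>-42)&(Q[...,0]<-18)&(Q[...,1]>100)&(Q[...,1]<170)&(h>35)&(h<56)
    return s.sum(),p.round(3),'knob med',np.median(Q[k],0).round(1),k.sum()
print('start',fit(np.load('scene.npz')['W'],112,140))
print('now',fit(np.mean([pts('scene')[2] for _ in range(4)],0),112,140))
E
python3 tilt.py
```

```text
start (np.int64(106), array([-0.135, 30.574]), 'knob med', array([-30.1, 117.9]), np.int64(50))
now (np.int64(103), array([ 0.063, 24.327]), 'knob med', array([-31.1, 115.6]), np.int64(61))
```

>>> jog_arm(moves=[173,0,0,0.1,0,173,0,0,0.1,0])

```text
t: 5.03
eef_pos: [0.5589, 0.0239, 0.1737]
tcp_rot: [0.779, 0.627, -0.003, -0.002]
wrist_force: [-8.6, 0.5, 14.7]
width: 0.0303
gripper_force: 7.9
```

```bash
python3 g.py -56 97.5 24;  python3 tilt.py
```

```text
t 5.025 case xy mm [-58.5  91.1] h 23.7 w 0.030300248672370717 F [-8.58  0.5  14.75] Fcase [-8.49 -1.32]
[[0.213, 0.977, -0.006], [0.977, -0.213, -0.001], [-0.002, -0.006, -1.0]]
move cm [ 0.64  0.24 -0.03] tool turn deg -0.11981346715788277
start (np.int64(106), array([-0.135, 30.574]), 'knob med', array([-30.1, 117.9]), np.int64(50))
now (np.int64(92), array([ 0.079, 24.282]), 'knob med', array([-30.9, 115.7]), np.int64(65))
```

The force rises with no further motion, so the catch is on its stop. Now the push.

>>> jog_arm(moves=[173,0.3,0,0,0,173,0.6,0,0,0,173,0.9,0,0,0,173,1.2,0,0,0,173,1.5,0,0,0,173,1.5,0,0,0])

```text
t: 5.98
eef_pos: [0.5618, 0.0289, 0.1739]
tcp_rot: [0.78, 0.625, -0.008, 0.003]
wrist_force: [-10.1, -11.2, 19.4]
width: 0.03
gripper_force: 11.1
```

```bash
python3 g.py -56 130 24;  python3 tilt.py
```

```text
t 5.975 case xy mm [-56.7  96.6] h 23.9 w 0.02996620886076373 F [-10.15 -11.18  19.36] Fcase [ -7.56 -13.07]
[[0.218, 0.976, -0.008], [0.976, -0.218, -0.015], [-0.016, -0.005, -1.0]]
move cm [ 3.34  0.04 -0.06] tool turn deg -0.4044273168544805
start (np.int64(106), array([-0.135, 30.574]), 'knob med', array([-30.1, 117.9]), np.int64(50))
now (np.int64(98), array([ 0.105, 24.272]), 'knob med', array([-31.5, 113.8]), np.int64(72))
```

>>> jog_arm(moves=[173,0.2,0,-0.1,0,173,0.4,0,-0.15,0,173,0.6,0,-0.15,0,173,0.6,0,-0.15,0])

```text
t: 6.68
eef_pos: [0.5646, 0.0357, 0.1744]
tcp_rot: [0.78, 0.625, -0.006, 0.003]
wrist_force: [-5.7, -9.2, 11.5]
width: 0.0302
gripper_force: 7.2
```

```bash
python3 g.py -56 130 24;  python3 tilt.py
```

```text
t 6.675 case xy mm [-55.4 103.8] h 24.4 w 0.030242712283566134 F [-5.73 -9.2  11.53] Fcase [ -3.66 -10.2 ]
[[0.218, 0.976, -0.005], [0.976, -0.218, -0.012], [-0.013, -0.002, -1.0]]
move cm [ 2.62 -0.08  0.  ] tool turn deg -0.399907869113278
start (np.int64(106), array([-0.135, 30.574]), 'knob med', array([-30.1, 117.9]), np.int64(50))
now (np.int64(113), array([ 0.064, 25.648]), 'knob med', array([-29.4, 119. ]), np.int64(78))
```

>>> jog_arm(moves=[173,0,0,0.07,0,173,0.2,0,0.07,0,173,0.4,0,0.07,0,173,0.6,0,0.07,0,173,0.8,0,0.07,0,173,0.8,0,0.07,0])

```text
t: 7.62
eef_pos: [0.5666, 0.0415, 0.1744]
tcp_rot: [0.781, 0.625, -0.007, 0.005]
wrist_force: [-7.6, -13.6, 15.8]
width: 0.0301
gripper_force: 9.1
```

```bash
python3 g.py -56 130 24;  sed -i 's/,112,140))$/,118,140))/' tilt.py; python3 tilt.py
```

```text
t 7.625 case xy mm [-54.6 110. ] h 24.4 w 0.030130743606446735 F [ -7.59 -13.63  15.85] Fcase [ -4.55 -14.92]
[[0.219, 0.976, -0.005], [0.976, -0.219, -0.015], [-0.016, -0.001, -1.0]]
move cm [ 2.   -0.16  0.01] tool turn deg -0.46248447011696214
start (np.int64(83), array([-0.149, 30.639]), 'knob med', array([-30.1, 117.9]), np.int64(50))
now (np.int64(93), array([ 0.129, 26.37 ]), 'knob med', array([-28.9, 126. ]), np.int64(80))
```

>>> jog_arm(moves=[173,0.2,0,0,0,173,0.4,0,0,0,173,0.6,0,0,0,173,0.8,0,0,0,173,1,0,0,0,173,1.2,0,0,0,173,1.2,0,0,0])

```text
t: 8.7
eef_pos: [0.57, 0.0537, 0.1745]
tcp_rot: [0.781, 0.625, -0.006, 0.005]
wrist_force: [-5.8, -12.3, 14.3]
width: 0.0301
gripper_force: 8.7
```

```bash
python3 g.py -56 130 24; sed -i 's/,118,140))$/,124,141))/' tilt.py; python3 tilt.py
```

```text
t 8.7 case xy mm [-53.8 122.6] h 24.5 w 0.030053216385827333 F [ -5.83 -12.29  14.28] Fcase [ -3.11 -13.24]
[[0.219, 0.976, -0.003], [0.976, -0.219, -0.015], [-0.015, 0.001, -1.0]]
move cm [ 0.74 -0.22  0.04] tool turn deg -0.45838301878144705
start (np.int64(63), array([-0.111, 30.347]), 'knob med', array([-30.1, 117.9]), np.int64(50))
now (np.int64(81), array([ 0.19 , 27.037]), 'knob med', array([-28.5, 136.9]), np.int64(86))
```

>>> jog_arm(moves=[173,0.2,-0.05,0.03,0,173,0.4,-0.1,0.05,0,173,0.6,-0.1,0.05,0,173,0.8,-0.1,0.05,0,173,1,-0.1,0.05,0,173,1,-0.1,0.05,0])

```text
t: 9.65
eef_pos: [0.5709, 0.0577, 0.1745]
tcp_rot: [0.782, 0.623, -0.009, 0.008]
wrist_force: [-8.2, -19.3, 20.1]
width: 0.0297
gripper_force: 12.7
```

```bash
python3 g.py -56 130 24; python3 tilt.py
```

```text
t 9.65 case xy mm [-53.8 126.7] h 24.5 w 0.02965015255056198 F [ -8.24 -19.28  20.06] Fcase [ -3.99 -20.59]
[[0.223, 0.975, -0.005], [0.975, -0.223, -0.023], [-0.024, 0.001, -1.0]]
move cm [ 0.33 -0.22  0.04] tool turn deg -0.7131881164551004
start (np.int64(63), array([-0.111, 30.347]), 'knob med', array([-30.1, 117.9]), np.int64(50))
now (np.int64(64), array([ 0.292, 28.399]), 'knob med', array([-28.8, 140.6]), np.int64(82))
```

>>> jog_arm(moves=[173,0.2,0,-0.05,0,173,0.4,0,-0.08,0,173,0.6,0,-0.08,0,173,0.7,0,-0.08,0,173,0.7,0,-0.08,0])

```text
t: 10.48
eef_pos: [0.5709, 0.0581, 0.1745]
tcp_rot: [0.784, 0.621, -0.014, 0.01]
wrist_force: [-10.3, -27.7, 20.3]
width: 0.03
gripper_force: 15.9
```

```bash
python3 g.py -56 130 24; python3 tilt.py
python3 - <<'E'
from h import *
img,d,W,n,T=pts("scene")
x=cv2.resize(img[230:310,300:400],(750,600),interpolation=2); cv2.imwrite("pics/s4.png",x[...,::-1])
E
```

```text
t 10.475 case xy mm [-53.9 127.1] h 24.5 w 0.030025446412918187 F [-10.26 -27.72  20.31] Fcase [ -4.18 -29.26]
[[0.228, 0.974, -0.01], [0.973, -0.228, -0.033], [-0.034, -0.002, -0.999]]
move cm [ 0.29 -0.22  0.04] tool turn deg -1.0159987508844637
start (np.int64(63), array([-0.111, 30.347]), 'knob med', array([-30.1, 117.9]), np.int64(50))
now (np.int64(64), array([ 0.191, 28.164]), 'knob med', array([-29.1, 141.2]), np.int64(83))
```

View pics/s4.png

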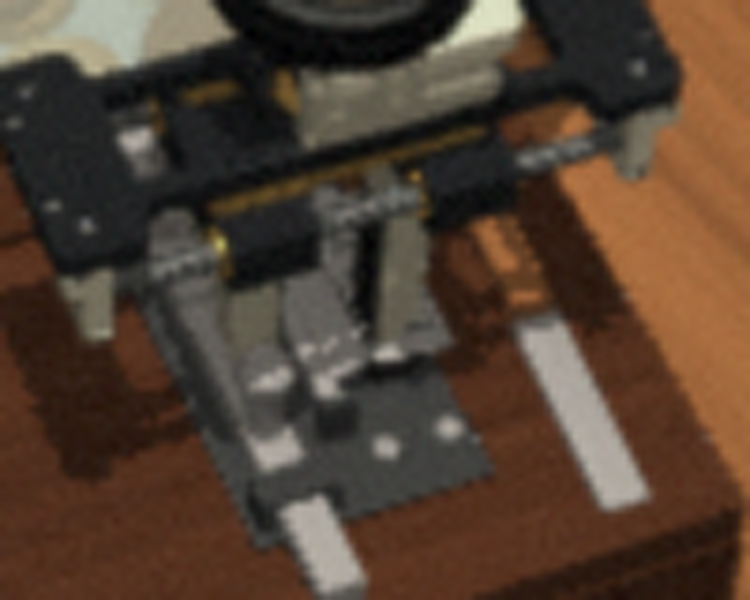

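The bolt is against its stop: force rose by 9 N for 0.4 mm of motion, and the bar sticks out past its guide at (320,540). I'll ease off the push while keeping the plate down, then lift.

>>> jog_arm(moves=[173,-0.5,0,0,0,173,-1,0,0,0,173,-1.5,0,0,0,173,-2,0,0,0,173,-2.2,0,0,0,173,-2.2,0,0,0])

```text
t: 11.48
eef_pos: [0.5709, 0.0576, 0.1749]
tcp_rot: [0.779, 0.626, 0.002, 0.002]
wrist_force: [0.2, -2.0, 5.8]
width: 0.0295
gripper_force: 5.1
```

```bash
python3 g.py -56 130 24; python3 tilt.py
```

```text
t 11.475 case xy mm [-53.8 126.6] h 24.9 w 0.029548174261862247 F [ 0.2  -2.01  5.81] Fcase [ 0.62 -1.92]
[[0.215, 0.977, 0.005], [0.977, -0.215, -0.0], [0.001, 0.005, -1.0]]
move cm [ 0.34 -0.22  0.09] tool turn deg -0.2581991991324344
start (np.int64(63), array([-0.111, 30.347]), 'knob med', array([-30.1, 117.9]), np.int64(50))
now (np.int64(68), array([ 0.267, 28.436]), 'knob med', array([-29.2, 140.4]), np.int64(84))
```

Unloaded, so now straight up. Tool z is vertical.

>>> jog_arm(moves=[173,-0.1,0,-0.5,0,173,-0.1,0,-1.2,0,173,-0.1,0,-2.5,0,173,-0.1,0,-5,0,173,-0.1,0,-9,0,173,-0.1,0,-13,0,173,-3,0,-15,0,173,-3,0,-15,0])

```text
t: 12.68
eef_pos: [0.5628, 0.0271, 0.3251]
tcp_rot: [0.78, 0.626, 0.001, 0.002]
wrist_force: [0.6, -0.6, 0.0]
width: 0.0301
gripper_force: 0.0
```

```bash
sed -i 's/,124,141))$/,82,138))/' tilt.py; python3 tilt.py; python3 g.py -56 130 24
python3 - <<'E'
from h import *
for n,s in(("scene",np.s_[230:320,290:410]),("top",np.s_[185:275,230:350])):
    img,d,W,_,_=pts(n); x=cv2.resize(img[s],(400,300),interpolation=2); 
    y=x if n=="scene" else np.hstack([y,x])
    if n=="scene": y=x
cv2.imwrite("pics/s5.png",y[...,::-1])
E
```

```text
start (np.int64(209), array([-0.142, 30.754]), 'knob med', array([-30.1, 117.9]), np.int64(50))
now (np.int64(212), array([-0.127, 30.865]), 'knob med', array([-29.8, 146.7]), np.int64(46))
t 12.875 case xy mm [-57.2  98.1] h 172.1 w 0.030330437541477573 F [ 1.09 -0.24  0.21] Fcase [ 1.11 -0.01]
[[0.212, 0.977, -0.003], [0.977, -0.212, 0.001], [0.0, -0.003, -1.0]]
move cm [ 3.19  0.16 14.81] tool turn deg -0.04809130264872863
```

View pics/s5.png

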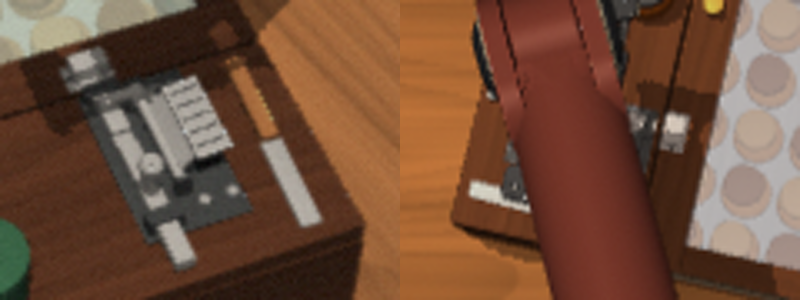

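The picture shows the knob at (150,165) moved back by about 29 mm. The plate at (195,115) is up again, with its tilt and height as at the start, and the robot is clear of everything.

```bash
python3 -c "
from plant import robot
print(robot.sign_off())"
```

```text
the job is handed in; nothing more can be done
None
```

The job is handed in: the bolt measured about 29 mm of its 30 mm travel, the catch is back up at its starting height, and the robot is clear; no verdict came back.

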